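# Sort the produce into the coloured food tiers

### The job

Sort the produce into the three food tiers: both fruits, the mandarin and the pear, go in the orange tier, the green pepper in the green tier, and the garlic and the onion in the white tier. Set each piece down gently, without dropping it, so that it stands upright on the floor of its tier beside its neighbour. Leave the tiers and the glass tumbler standing where they are.

Things in the scene. Friction and masses are not known exactly. Their poses are not given: they have to be found in the camera images.
- mandarin: Orange mandarin with a small dark green leaf on top (fruit), 58 mm diameter, 45 mm high (48 with the leaf); sides straight at full width from 15 to 32 mm above its underside. Stands upright and round about its z axis (yaw does not matter); origin at the centre of its flat underside, z up. Rigid, about 90 g. Belongs in the orange tier.
- pear: Small yellow pear with a narrow neck and brown stalk (fruit), 60 mm diameter, 66 mm high plus a 9 mm stalk; sides straight at full width from 15 to 32 mm above its underside. Stands upright and round about its z axis (yaw does not matter); origin at the centre of its flat underside, z up. Rigid, about 130 g. Belongs in the orange tier.
- pepper: Dark green lobed bell pepper with a pale green stalk, 62 mm diameter, 60 mm high plus a 14 mm stalk; sides straight at full width from 15 to 44 mm above its underside. Stands upright and round about its z axis (yaw does not matter); origin at the centre of its flat underside, z up. Rigid, about 120 g. Belongs in the green tier.
- garlic: Cream-white ribbed garlic bulb, 52 mm diameter, 54 mm high with its thin neck; sides straight at full width from 14 to 30 mm above its underside. Stands upright and round about its z axis (yaw does not matter); origin at the centre of its flat underside, z up. Rigid, about 60 g. Belongs in the white tier.
- onion: Dark red-purple onion bulb with a thin neck, 62 mm diameter, 60 mm high; sides straight at full width from 15 to 32 mm above its underside. Stands upright and round about its z axis (yaw does not matter); origin at the centre of its flat underside, z up. Rigid, about 120 g. Belongs in the white tier.
- tier_orange: The orange plastic food tier: an open box, outside 140 mm (its x axis) by 180 mm (its y axis) by 45 mm high, walls and floor 4 mm thick, 350 g, standing loose on the bench. Origin at the centre of its underside, z up; its inner floor is 4 mm above the origin.
- tier_green: The green plastic food tier: an open box, outside 140 mm (its x axis) by 180 mm (its y axis) by 45 mm high, walls and floor 4 mm thick, 350 g, standing loose on the bench. Origin at the centre of its underside, z up; its inner floor is 4 mm above the origin.
- tier_white: The white plastic food tier: an open box, outside 140 mm (its x axis) by 180 mm (its y axis) by 45 mm high, walls and floor 4 mm thick, 350 g, standing loose on the bench. Origin at the centre of its underside, z up; its inner floor is 4 mm above the origin.
- tumbler: Small green glass tumbler standing empty in the same row as the produce, 62 mm across the rim, 70 mm high; origin at the centre of its underside. A bystander: leave it standing where it is. (The tiers stand in a row farther from the robot, the produce and the tumbler in a row nearer to it, neighbours at least 95 mm apart centre to centre. A wooden paddle, 10 mm high, lies nearer still; a pan, a wooden bin with a lid, a dish and a jar stand at the sides and beyond.)

How it is judged:
By the outcome, as a careful person would: the job done as asked, in the order asked, and still so for the second after the job is handed in, with the robot touching nothing.
It also fails if it takes over 128 s, if anything falls off the work surface, if the arm or the gripper's body presses on something with over 40 N, if the wrist force passes 120 N, or if a joint passes its speed limit or range.

### The arm

A 6-joint arm with a two-finger parallel gripper is mounted at the origin on the work surface. World frame = base frame: x ahead of the robot, y to its left, z up, the work surface at z = 0. Lengths are in m, angles in rad, forces in N, time in s.
With the tool pointing down it reaches from about 0.375 to 0.9 m from the base axis. Payload 3.1 kg.
Tool frame: the origin (TCP) lies at the very end of the fingers, on their centre line; the grasp point (between the pads) lies 19 mm behind it (manip.tcp_to_grasp is the distance from the TCP to the grasp point, in m); z points along the fingers, y is the line along which they close (so a half turn about z gives the same grasp; the last joint's range is limited). The gripper opens to 85 mm and grips with 20 to 120 N. Pads are 22 mm wide; open, the fingers measure 114 mm over their backs; the gripper's body (76 mm by 85 mm) begins 54 mm behind the grasp point. The pads swing forward as they close: fully open they stand 13 mm farther back than shut.
Start: joints at [-1.327, 0.527, 1.433, -0, 1.181, -0.178], TCP at [0.256, -0.57, 0.231] pointing down, gripper open.
Joint ranges: [-3.08, 3.08], [-0.75, 2.2], [0.22, 2.44], [-1.43, 4.57], [0, 2.65], [-2.85, 2.85]. Speed limits (rad/s): [2.79, 2.79, 3.14, 3.14, 3.14, 3.14].

### API

Orientations are given as a unit quaternion [x, y, z, w].
In Python, from station import manip gives the robot as it stands. The module is installed in compiled form; this text tells all that it offers.
- The arm moves only by the tool step_arm, never from a script. Its argument "commands" is one flat list of numbers, 6 for each row, row after row: the shift along the tool's x, y, z in m, then the turn, a rotation vector about the tool's x, y, z in degrees. A call has exactly 10 rows; each row is the pose to reach, as a shift and turn from the pose commanded when the call began, along the tool's axes at that moment; what a row does not reach only later rows make up. A row lasts 1/10 s, in which the tool goes at most 50 mm and 8.59 degrees, less where a joint would pass 70% of its speed; a pose out of reach is approached as far as the arm can. A call with a gripper value outside its range is refused whole. "jaw" is the opening in per cent of the stroke, from 0 (shut) to 100 (fully open), set as the call begins (left out, the last holds). The fingers move at their own pace and stop on an object; "grip_force" is the grip in N (left out, the last holds). Time passes only in rows, so rows that repeat a pose let the fingers close, or fill a call up. It gives the time, the measured TCP pose, the force, the opening and the grip force at its end, in the units of the state.
- manip.sense(): the state, without advancing time (a new reading comes with each control period).
- manip.snapshot(name): name is "scene" or "top"; returns a dict with "pixels" (420x560x3 uint8, blue, green, red), "fx", "fy", "cx", "cy" (pixels), "k1" (the pictures are not rectified: a ray, as slopes to the right and down, at radius r is drawn at 1 + k1 r^2 times it, then the intrinsics apply), "R" (3x3) and "t" (3): a world point X has camera coordinates R X + t. Camera axes: x right, y down, z forward; pixel columns grow to the right and rows downward; lengths in m; the calibration is good to about 2 mm. A picture is of the moment at which its call begins. There is no depth.
- manip.sign_off(): hands the job in; it is judged then, once.
The state is a dict: "t": time; "q": joint angles; "qd": joint speeds; "tau": joint torques, N m; "tcp_pos": TCP position; "tool_rot": TCP orientation; "force": force on the tool from outside, world axes, zero at the start; "ft_torque": the same for the moment, N m; "finger_gap": opening from 0.0 (shut) to 1.0 (fully open); "gripper_force": force on a finger pad.
Only numpy, scipy, OpenCV 4.12 (cv2) and the standard library are available. Lean on these libraries where they do the work, as an engineer would, in place of code of your own. Each camera call takes 0.05 s, during which the arm holds its last target. There are 200 camera calls.

## Working session

There is one attempt and no reset: what is moved stays moved. The work goes in short steps, Python scripts to look and compute and a tool call to move; the robot and the scene stay as the last step left them, time stands still between calls to the robot, and variables do not carry over. Pictures are saved under pics/ and viewed, at most 14 in all, crops included, and the job is handed in when it is done.

Besides the shell and the picture viewer there is one more tool, called as a command line: name --argument value ..., lists and objects as JSON in quotes. step_arm: Moves the arm, as the interface text tells. Its arguments: {"type":"object","properties":{"commands":{"type":"array","items":{"type":"number"}},"jaw":{"type":"number"},"grip_force":{"type":"number"}},"required":["commands"]}

```bash
mkdir -p pics; python3 - <<'E'
from station import manip
import cv2
s=manip.sense(); print(s['t'],s['tcp_pos'],s['tool_rot'],s['finger_gap'],manip.tcp_to_grasp)
for n in('scene','top'):
    d=manip.snapshot(n); cv2.imwrite(f'pics/{n}0.png',d['pixels']); print(n,d['fx'],d['cx'],d['cy'],d['k1'],d['R'],d['t'])
E
```

```text
0.0 [ 0.25572385 -0.5694938   0.23031982] [ 9.77840654e-01  2.09347660e-01 -4.41072989e-05 -1.10037471e-03] 0.9982755086849008 0.0187
scene 462.8410588128268 295.1192417710693 204.91860301548869 -0.08397995266486422 [[-0.32356521  0.94600404  0.01954274]
 [ 0.69145151  0.25049773 -0.67760291]
 [-0.6459105  -0.20573587 -0.73516827]] [ 0.1783404  -0.33428465  1.22737058]
top 408.86915821711995 280.39666834254507 210.2165841280503 -0.08230018650460787 [[ 0.01614033 -0.99979935  0.01186382]
 [-0.98162346 -0.0181011  -0.18996771]
 [ 0.19014434 -0.00857967 -0.98171866]] [0.001731   0.48668904 0.73106934]
```

View pics/top0.png

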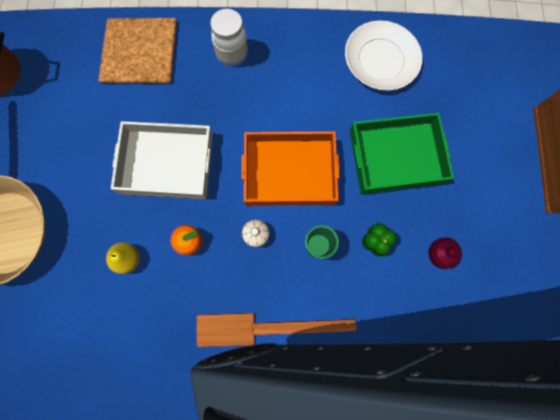

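View pics/scene0.png

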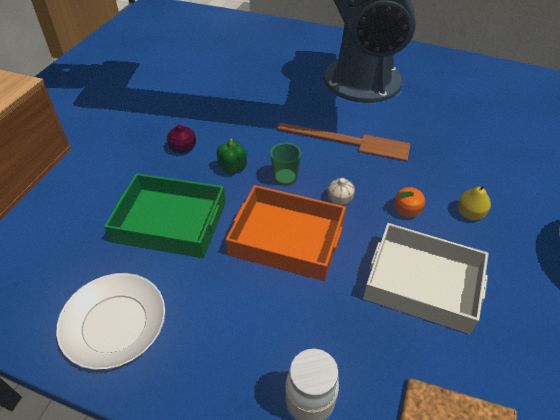

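The top view shows, left to right: pear (122,258), mandarin (186,240), garlic (256,233), tumbler (321,242), pepper (380,239) and onion (445,253). The tiers are white (162,160), orange (291,167) and green (402,153). The scene view shows the same things from the far side.

```bash
cat > h.py <<'E'
import numpy as np,cv2
from station import manip
def K(d): return np.array([[d['fx'],0,d['cx']],[0,d['fy'],d['cy']],[0,0,1.]]),np.array([d['k1'],0,0,0,0.])
def norm(d,uv):
    k,c=K(d); return cv2.undistortPoints(np.array(uv,float).reshape(-1,1,2),k,c).reshape(-1,2)
def onplane(d,uv,z):
    n=norm(d,uv); R,t=np.array(d['R']),np.array(d['t']); C=-R.T@t
    r=np.c_[n,np.ones(len(n))]@R; return C+r*((z-C[2])/r[:,2])[:,None]
def proj(d,X):
    k,c=K(d); return cv2.projectPoints(np.array(X,float).reshape(-1,1,3),cv2.Rodrigues(np.array(d['R']))[0],np.array(d['t']),k,c)[0].reshape(-1,2)
def tri(ds,uvs):
    P=[np.c_[d['R'],d['t']] for d in ds]; n=[norm(d,u) for d,u in zip(ds,uvs)]
    X=cv2.triangulatePoints(P[0],P[1],n[0].T,n[1].T); return (X[:3]/X[3]).T
E
cat > m.py <<'E'
from h import *
T=manip.snapshot('top');S=manip.snapshot('scene')
seeds=dict(pear=((122,258),(474,203)),mandarin=((186,240),(409,203)),garlic=((256,233),(341,191)),tumbler=((321,242),(286,163)),pepper=((380,239),(232,155)),onion=((445,253),(181,139)))
for n,uv in seeds.items():
    o=[]
    for d,(u,v) in zip((T,S),uv):
        im=d['pixels'].astype(float); r=21
        p=im[v-r:v+r+1,u-r:u+r+1]; b,g,rr=p[...,0],p[...,1],p[...,2]
        # blue bench: b dominant in ratio
        m=((b<1.35*np.maximum(g,rr)) & (p.max(2)>30)).astype(np.uint8)
        c,l,st,ce=cv2.connectedComponentsWithStats(m)
        k=1+st[1:,4].argmax(); x,y,w,h,a=st[k]
        o.append((x+u-r,y+v-r,w,h,a,ce[k]+[u-r,v-r]))
    uvs=[np.array([[q[5][0],q[5][1]]]) for q in o]
    X=tri((T,S),uvs)[0]
    print(n,[q[:5] for q in o],X.round(4),onplane(T,uvs[0],X[2]*0+.025)[0].round(4))
a=cv2.resize(T['pixels'][105:215,95:235],None,fx=5.5,fy=5.5,interpolation=cv2.INTER_CUBIC);cv2.imwrite('pics/w.png',a)
a=cv2.resize(T['pixels'][105:215,230:460],None,fx=3.4,fy=3.4,interpolation=cv2.INTER_CUBIC);cv2.imwrite('pics/og.png',a)
E
python3 m.py
```

```text
pear [(np.int32(105), np.int32(242), np.int32(35), np.int32(32), np.int32(875)), (np.int32(457), np.int32(186), np.int32(34), np.int32(35), np.int32(888))] [0.3916 0.3137 0.0261] [0.3917 0.3137 0.025 ]
mandarin [(np.int32(170), np.int32(225), np.int32(32), np.int32(31), np.int32(781)), (np.int32(394), np.int32(187), np.int32(32), np.int32(31), np.int32(779))] [0.4292 0.1919 0.0242] [0.429  0.1919 0.025 ]
garlic [(np.int32(242), np.int32(220), np.int32(28), np.int32(27), np.int32(605)), (np.int32(320), np.int32(177), np.int32(35), np.int32(36), np.int32(866))] [0.4474 0.0565 0.0101] [0.4449 0.058  0.025 ]
tumbler [(np.int32(305), np.int32(225), np.int32(35), np.int32(34), np.int32(940)), (np.int32(270), np.int32(142), np.int32(31), np.int32(43), np.int32(1091))] [ 0.4276 -0.0666  0.045 ] [ 0.4304 -0.0707  0.025 ]
pepper [(np.int32(362), np.int32(223), np.int32(35), np.int32(33), np.int32(783)), (np.int32(217), np.int32(138), np.int32(30), np.int32(37), np.int32(806))] [ 0.4355 -0.1808  0.0323] [ 0.4365 -0.1833  0.025 ]
onion [(np.int32(429), np.int32(238), np.int32(33), np.int32(31), np.int32(782)), (np.int32(167), np.int32(125), np.int32(29), np.int32(27), np.int32(599))] [ 0.4115 -0.3126  0.0256] [ 0.4116 -0.3128  0.025 ]
```

View pics/w.png

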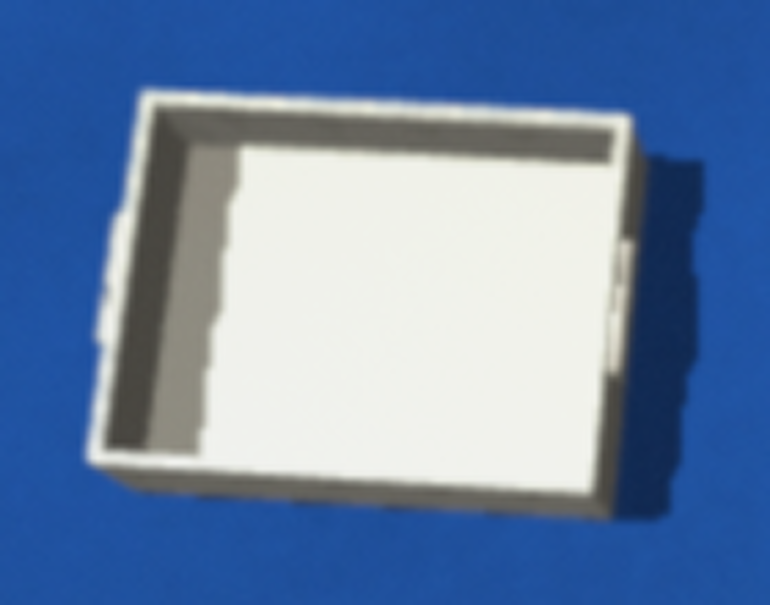

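View pics/og.png

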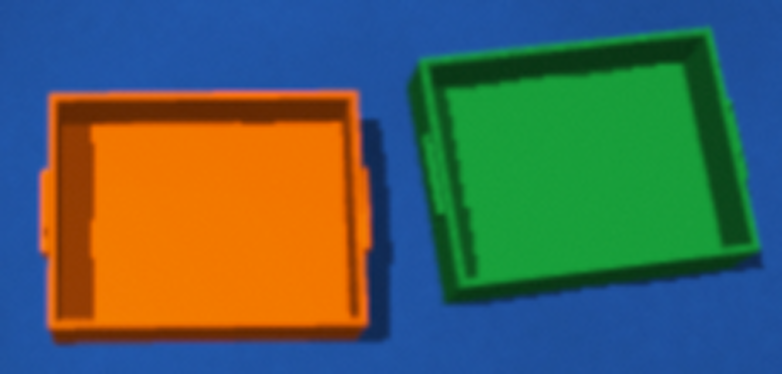

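White rim corners in the crop are about (142,92), (632,116), (597,496) and (88,462). Orange: (49,93), (358,92), (368,328), (49,329). Green: (420,62), (711,29), (760,250), (458,290).

```bash
python3 - <<'E'
from h import *
T=manip.snapshot('top')
C=dict(white=(5.5,95,[(142,92),(632,116),(597,496),(88,462)]),orange=(3.4,230,[(49,93),(358,92),(368,328),(49,329)]),green=(3.4,230,[(420,62),(711,29),(760,250),(458,290)]))
for n,(s,ox,p) in C.items():
    uv=(np.array(p)+.5)/s-.5+[ox,105]
    X=onplane(T,uv,.045)[:,:2]; e=np.roll(X,-1,0)-X
    v=X[0]-X[1]+X[3]-X[2]; u=X[0]-X[3]+X[1]-X[2]
    ty=np.degrees(np.arctan2(-v[0],v[1])); tx=np.degrees(np.arctan2(u[1],u[0]))
    print(n,X.mean(0).round(4),'sides',np.linalg.norm(e,axis=1).round(3),'yaw',ty.round(1),tx.round(1),'corners',X.round(3).tolist())
    yaw=np.radians((ty+tx)/2); c=X.mean(0)
    for k in(-.043,.043): print('  spot',(c+k*np.array([-np.sin(yaw),np.cos(yaw)])).round(4))
S=manip.snapshot('scene')
import cv2
a=cv2.resize(S['pixels'][115:225,160:370],None,fx=3.7,fy=3.7,interpolation=cv2.INTER_CUBIC)
def circ(a,P,r,z):
    th=np.linspace(0,6.3,40); q=proj(S,np.c_[P[0]+r*np.cos(th),P[1]+r*np.sin(th),0*th+z])
    cv2.polylines(a,[((q-[160,115]+.5)*3.7).astype(int)],True,(255,255,255),1)
for P,r,z in(((.4449,.058),.026,.022),((.4365,-.1833),.031,.03),((.4116,-.3128),.031,.023),((.428,-.067),.031,.07)): circ(a,P,r,z)
cv2.imwrite('pics/chk.png',a)
E
```

```text
white [0.5894 0.2475] sides [0.181 0.142 0.182 0.14 ] yaw -2.6 -2.1 corners [[0.663, 0.336], [0.656, 0.154], [0.514, 0.159], [0.524, 0.341]]
  spot [0.5876 0.2045]
  spot [0.5912 0.2905]
orange [ 0.5754 -0.0078] sides [0.181 0.142 0.18  0.141] yaw 1.3 1.8 corners [[0.644, 0.085], [0.648, -0.096], [0.507, -0.1], [0.503, 0.08]]
  spot [ 0.5765 -0.0508]
  spot [0.5742 0.0352]
green [ 0.6127 -0.2315] sides [0.18  0.139 0.181 0.139] yaw 8.8 8.0 corners [[0.668, -0.133], [0.695, -0.311], [0.558, -0.33], [0.53, -0.152]]
  spot [ 0.6189 -0.274 ]
  spot [ 0.6064 -0.1889]
```

View pics/chk.png

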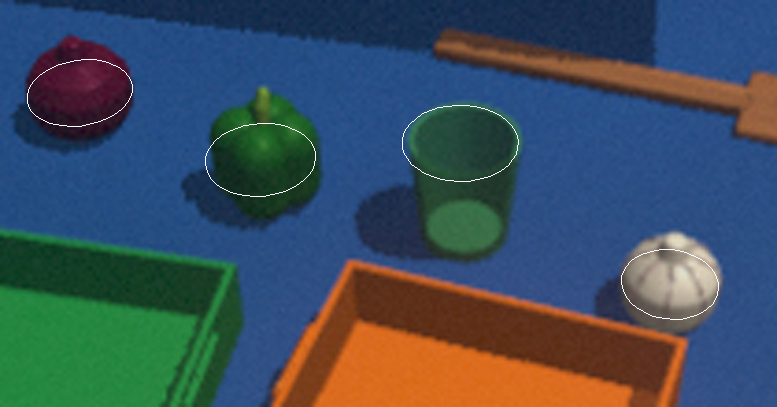

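Measured sizes match the given 140 x 180 mm, and the overlaid circles fall on the produce, with the pepper about 2 mm off in y (I use -0.181). First move: go above the row and turn the tool so that it closes along world x.

step_arm --commands '[0.02,-0.015,0.005,0,0,-4,0.059,-0.046,0.014,0,0,-11.8,0.098,-0.077,0.024,0,0,-19.7,0.138,-0.108,0.034,0,0,-27.6,0.177,-0.139,0.043,0,0,-35.5,0.216,-0.17,0.053,0,0,-43.4,0.256,-0.201,0.062,0,0,-51.3,0.295,-0.232,0.072,0,0,-59.2,0.321,-0.253,0.078,0,0,-64.5,0.328,-0.258,0.08,0,0,-65.8]' --jaw 100 --grip_force 30

```text
t: 1.3
tcp_pos: [0.4498, -0.1963, 0.1506]
tool_rot: [0.705, 0.709, 0.0, -0.001]
force: [0.5, -1.6, -0.5]
finger_gap: 1.001
gripper_force: 0.0
```

```bash
cat > s.py <<'E'
from station import manip
import numpy as np
s=manip.sense(); x,y,z,w=s['tool_rot']; print(s['t'],s['tcp_pos'].round(4),np.degrees(2*np.arctan2(y,x)).round(2),s['force'].round(1),s['q'].round(3),abs(s['qd']).max().round(4))
E
python3 s.py; python3 -c "
from station import manip
manip.snapshot('top')"; python3 s.py
```

```text
1.3 [ 0.4498 -0.1963  0.1506] 90.34 [ 0.5 -1.6 -0.5] [-6.400e-01  4.750e-01  1.843e+00  1.000e-03  8.270e-01 -6.470e-01] 0.1158
1.35 [ 0.4501 -0.1973  0.1507] 90.28 [ 0.8 -0.9 -0.2] [-6.410e-01  4.750e-01  1.842e+00  1.000e-03  8.270e-01 -6.470e-01] 0.0678
```

step_arm --commands '[0.02,-0.001,0,0,0,0,0.065,-0.004,0,0,0,0,0.113,-0.006,0,0,0,0,0.161,-0.009,0,0,0,0,0.209,-0.012,0,0,0,0,0.257,-0.014,0,0,0,0,0.305,-0.016,0,0,0,0,0.35,-0.019,0,0,0,0,0.38,-0.02,0,0,0,0,0.3915,-0.021,0,0,0,0]'

```text
t: 2.35
tcp_pos: [0.4297, 0.1925, 0.1518]
tool_rot: [0.707, 0.707, 0.001, 0.001]
force: [-0.2, -1.8, -0.4]
finger_gap: 1.002
gripper_force: 0.0
```

```bash
python3 - <<'E'
from h import *
for i in range(4): d=manip.snapshot('scene')
cv2.imwrite('pics/a.png',cv2.resize(d['pixels'][60:260,330:560],None,fx=3,fy=3))
E
python3 s.py
```

```text
2.55 [0.4293 0.1897 0.1514] 89.9 [-0.1 -0.2 -0.1] [ 1.780e-01  4.500e-01  1.895e+00 -1.000e-03  7.960e-01  1.800e-01] 0.0171
```

View pics/a.png

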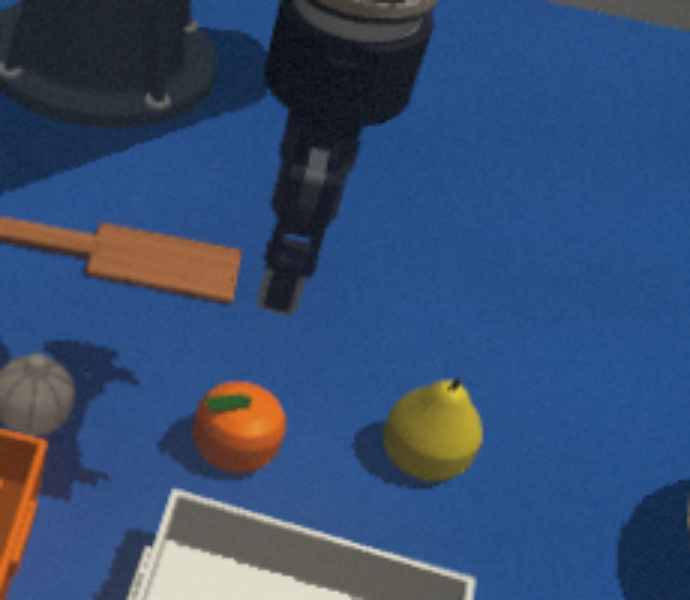

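The crop shows the gripper with its fingers in line along world x, above and short of the mandarin (240,425 in the crop) only by perspective. I descend.

step_arm --commands '[0,0,0.015,0,0,0,0,0,0.04,0,0,0,0,0,0.068,0,0,0,0,0,0.095,0,0,0,0,0,0.118,0,0,0,0,0,0.134,0,0,0,0,0,0.142,0,0,0,0,0,0.145,0,0,0,0,0,0.145,0,0,0,0,0,0.145,0,0,0]'

```text
t: 3.55
tcp_pos: [0.4293, 0.1907, 0.007]
tool_rot: [0.708, 0.707, 0.001, 0.0]
force: [-0.4, -0.3, -0.2]
finger_gap: 0.999
gripper_force: 0.0
```

step_arm --commands '[0,0,0,0,0,0,0,0,0,0,0,0,0,0,0,0,0,0,0,0,0,0,0,0,0,0,0,0,0,0,0,0,0,0,0,0,0,0,0,0,0,0,0,0,0,0,0,0,0,0,0,0,0,0,0,0,0,0,0,0]' --jaw 0 --grip_force 30

```text
t: 4.55
tcp_pos: [0.4291, 0.1912, 0.0072]
tool_rot: [0.707, 0.707, 0.001, 0.0]
force: [-0.3, -0.4, 6.4]
finger_gap: 0.664
gripper_force: 31.0
```

step_arm --commands '[0,0,-0.005,0,0,0,0,0,-0.02,0,0,0,0,0,-0.045,0,0,0,-0.005,0.005,-0.07,0,0,0,-0.02,0.019,-0.09,0,0,0,-0.042,0.039,-0.105,0,0,0,-0.067,0.062,-0.115,0,0,0,-0.092,0.086,-0.12,0,0,0,-0.117,0.109,-0.12,0,0,0,-0.137,0.127,-0.12,0,0,0]'

```text
t: 5.55
tcp_pos: [0.557, 0.0525, 0.127]
tool_rot: [0.707, 0.707, 0.0, 0.001]
force: [-0.7, 0.7, -0.3]
finger_gap: 0.667
gripper_force: 32.4
```

step_arm --commands '[-0.012,0.011,0,0,0,0,-0.019,0.018,0,0,0,1.5,-0.019,0.018,0,0,0,-1.5,-0.019,0.018,0.01,0,0,-1.5,-0.019,0.018,0.025,0,0,-1.5,-0.019,0.018,0.042,0,0,-1.5,-0.019,0.018,0.06,0,0,-1.5,-0.019,0.018,0.074,0,0,-1.5,-0.019,0.018,0.082,0,0,-1.5,-0.019,0.018,0.085,0,0,-1.5]'

```text
t: 6.55
tcp_pos: [0.5727, 0.0354, 0.0401]
tool_rot: [0.698, 0.716, -0.001, -0.001]
force: [0.6, -1.0, -0.4]
finger_gap: 0.668
gripper_force: 32.4
```

step_arm --commands '[0,0,0.004,0,0,0,0,0,0.009,0,0,0,0,0,0.014,0,0,0,0,0,0.019,0,0,0,0,0,0.023,0,0,0,0,0,0.025,0,0,0,0,0,0.027,0,0,0,0,0,0.028,0,0,0,0,0,0.0285,0,0,0,0,0,0.029,0,0,0]'

```text
t: 7.55
tcp_pos: [0.5738, 0.0349, 0.0124]
tool_rot: [0.698, 0.716, 0.0, 0.0]
force: [0.0, 0.1, -1.2]
finger_gap: 0.663
gripper_force: 32.4
```

step_arm --commands '[0,0,0.0002,0,0,0,0,0,0.0004,0,0,0,0,0,0.0006,0,0,0,0,0,0.0008,0,0,0,0,0,0.001,0,0,0,0,0,0.0012,0,0,0,0,0,0.0014,0,0,0,0,0,0.0014,0,0,0,0,0,0.0014,0,0,0,0,0,0.0014,0,0,0]'

```text
t: 8.55
tcp_pos: [0.5737, 0.0349, 0.0113]
tool_rot: [0.698, 0.716, 0.0, 0.0]
force: [-1.5, -0.6, 5.7]
finger_gap: 0.66
gripper_force: 32.9
```

step_arm --commands '[0,0,0,0,0,0,0,0,0,0,0,0,0,0,0,0,0,0,0,0,0,0,0,0,0,0,0,0,0,0,0,0,-0.005,0,0,0,0,0,-0.02,0,0,0,0,0,-0.045,0,0,0,0,0,-0.075,0,0,0,0,0,-0.1,0,0,0]' --jaw 92

```text
t: 9.55
tcp_pos: [0.5741, 0.0349, 0.1135]
tool_rot: [0.698, 0.716, 0.001, 0.001]
force: [1.1, -0.1, 0.0]
finger_gap: 0.921
gripper_force: 0.0
```

step_arm --commands '[0.012,-0.007,-0.01,0,0,0,0.045,-0.028,-0.025,0,0,0,0.085,-0.053,-0.035,0,0,0.5,0.127,-0.078,-0.04,0,0,1,0.168,-0.104,-0.04,0,0,1.5,0.209,-0.129,-0.04,0,0,1.5,0.247,-0.153,-0.04,0,0,1.5,0.271,-0.168,-0.04,0,0,1.5,0.2836,-0.1752,-0.04,0,0,1.5,0.2836,-0.1752,-0.04,0,0,1.5]' --jaw 100

```text
t: 10.55
tcp_pos: [0.3896, 0.3151, 0.151]
tool_rot: [0.706, 0.708, -0.0, -0.0]
force: [0.7, -0.5, 0.2]
finger_gap: 0.999
gripper_force: 0.0
```

step_arm --commands '[0,0,0.005,0,0,0,0,0,0.015,0,0,0,0,0,0.03,0,0,0,0,0,0.046,0,0,0,0,0,0.06,0,0,0,0,0,0.07,0,0,0,0,0,0.07,0,0,0,0,0,0.07,0,0,0,0,0,0.07,0,0,0,0,0,0.07,0,0,0]'

```text
t: 11.55
tcp_pos: [0.3917, 0.3141, 0.0815]
tool_rot: [0.707, 0.707, 0.001, 0.0]
force: [0.1, 0.1, -0.7]
finger_gap: 1.001
gripper_force: 0.0
```

step_arm --commands '[0,0,0.01,0,0,0,0,0,0.025,0,0,0,0,0,0.042,0,0,0,0,0,0.057,0,0,0,0,0,0.067,0,0,0,0,0,0.073,0,0,0,0,0,0.0745,0,0,0,0,0,0.0745,0,0,0,0,0,0.0745,0,0,0,0,0,0.0745,0,0,0]'

```text
t: 12.55
tcp_pos: [0.3916, 0.3141, 0.007]
tool_rot: [0.707, 0.707, 0.001, 0.0]
force: [-0.2, -0.3, -0.7]
finger_gap: 0.998
gripper_force: 0.0
```

step_arm --commands '[0,0,0,0,0,0,0,0,0,0,0,0,0,0,0,0,0,0,0,0,0,0,0,0,0,0,0,0,0,0,0,0,0,0,0,0,0,0,0,0,0,0,0,0,0,0,0,0,0,0,0,0,0,0,0,0,0,0,0,0]' --jaw 0

```text
t: 13.55
tcp_pos: [0.3915, 0.3141, 0.0071]
tool_rot: [0.707, 0.707, 0.0, 0.0]
force: [0.1, 0.1, 6.4]
finger_gap: 0.688
gripper_force: 31.6
```

step_arm --commands '[0,0,-0.005,0,0,0,0,0,-0.02,0,0,0,0,0,-0.045,0,0,0,-0.004,0.002,-0.075,0,0,0,-0.018,0.009,-0.1,0,0,0,-0.042,0.021,-0.118,0,0,0,-0.074,0.037,-0.128,0,0,0,-0.11,0.056,-0.13,0,0,0,-0.15,0.076,-0.13,0,0,0,-0.19,0.096,-0.13,0,0,0]'

```text
t: 14.55
tcp_pos: [0.4873, 0.1225, 0.1367]
tool_rot: [0.707, 0.707, 0.0, -0.0]
force: [0.8, -0.6, -1.3]
finger_gap: 0.683
gripper_force: 32.7
```

step_arm --commands '[-0.04,0.02,0,0,0,0,-0.08,0.041,0,0,0,0,-0.118,0.06,0,0,0,-0.5,-0.148,0.075,0,0,0,-1,-0.167,0.085,0,0,0,-1.5,-0.175,0.089,0,0,0,-1.5,-0.175,0.089,0.01,0,0,-1.5,-0.175,0.089,0.025,0,0,-1.5,-0.175,0.089,0.037,0,0,-1.5,-0.175,0.089,0.04,0,0,-1.5]'

```text
t: 15.55
tcp_pos: [0.5738, -0.0494, 0.0944]
tool_rot: [0.698, 0.717, -0.001, -0.002]
force: [-1.2, 0.8, -1.2]
finger_gap: 0.685
gripper_force: 32.7
```

step_arm --commands '[0,0,0.008,0,0,0,0,0,0.02,0,0,0,0,0,0.034,0,0,0,0,0,0.048,0,0,0,0,0,0.06,0,0,0,0,0,0.069,0,0,0,0,0,0.075,0,0,0,0,0,0.078,0,0,0,0,0,0.079,0,0,0,0,0,0.08,0,0,0]'

```text
t: 16.55
tcp_pos: [0.5764, -0.0513, 0.0167]
tool_rot: [0.698, 0.716, 0.0, 0.0]
force: [0.6, -0.8, -1.7]
finger_gap: 0.688
gripper_force: 32.7
```

Contact is expected at about z = 0.0112, so I go 5.3 mm further.

step_arm --commands '[0,0,0.001,0,0,0,0,0,0.002,0,0,0,0,0,0.003,0,0,0,0,0,0.0037,0,0,0,0,0,0.0043,0,0,0,0,0,0.0047,0,0,0,0,0,0.005,0,0,0,0,0,0.0053,0,0,0,0,0,0.0055,0,0,0,0,0,0.0055,0,0,0]'

```text
t: 17.55
tcp_pos: [0.576, -0.0511, 0.0111]
tool_rot: [0.698, 0.716, 0.0, 0.0]
force: [0.6, -0.3, 1.6]
finger_gap: 0.689
gripper_force: 32.9
```

step_arm --commands '[0,0,0,0,0,0,0,0,0,0,0,0,0,0,0,0,0,0,0,0,0,0,0,0,0,0,0,0,0,0,0,0,-0.005,0,0,0,0,0,-0.02,0,0,0,0,0,-0.045,0,0,0,0,0,-0.075,0,0,0,0,0,-0.11,0,0,0]' --jaw 94

```text
t: 18.55
tcp_pos: [0.5755, -0.051, 0.1225]
tool_rot: [0.698, 0.716, -0.0, -0.0]
force: [-0.4, -0.4, 0.1]
finger_gap: 0.944
gripper_force: 0.0
```

```bash
python3 - <<'E'
from h import *
for i in range(2): d=manip.snapshot('scene')
cv2.imwrite('pics/b.png',cv2.resize(d['pixels'][80:320,100:500],None,fx=2,fy=2))
E
python3 s.py
```

```text
18.65 [ 0.5796 -0.052   0.1268] 91.48 [ 1.1 -0.4  0.8] [-0.281  0.605  1.644  0.     0.882 -0.307] 0.0601
```

View pics/b.png

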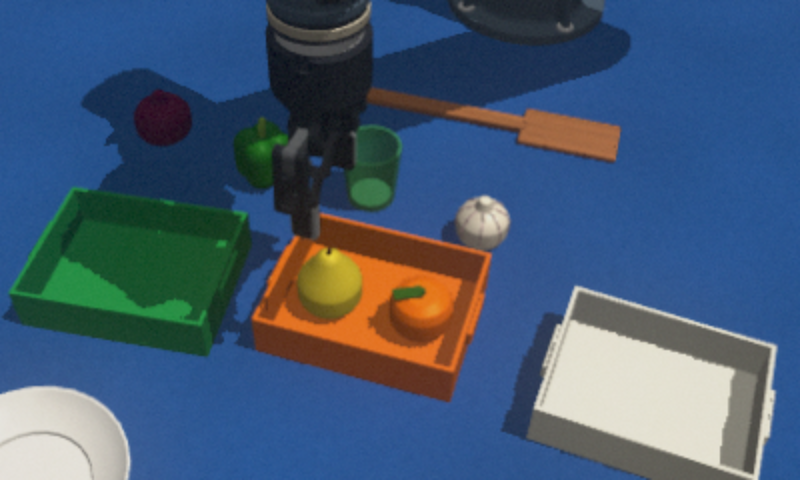

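The picture shows the pear (330,285) and mandarin (420,308) upright in the orange tier, and the tumbler undisturbed. Next is the pepper.

step_arm --commands '[-0.003,-0.003,-0.015,0,0,0,-0.015,-0.017,-0.03,0,0,0,-0.037,-0.042,-0.035,0,0,0.5,-0.065,-0.074,-0.035,0,0,1,-0.09,-0.102,-0.035,0,0,1.5,-0.11,-0.125,-0.035,0,0,1.5,-0.121,-0.138,-0.03,0,0,1.5,-0.1263,-0.1434,-0.01,0,0,1.5,-0.1263,-0.1434,0.015,0,0,1.5,-0.1263,-0.1434,0.025,0,0,1.5]' --jaw 100

```text
t: 19.65
tcp_pos: [0.4342, -0.1806, 0.0946]
tool_rot: [0.708, 0.706, -0.0, -0.002]
force: [-0.9, 0.1, 0.2]
finger_gap: 1.001
gripper_force: 0.0
```

step_arm --commands '[0,0,0,0,0,0,0,0,0.01,0,0,0,0,0,0.024,0,0,0,0,0,0.041,0,0,0,0,0,0.058,0,0,0,0,0,0.072,0,0,0,0,0,0.08,0,0,0,0,0,0.083,0,0,0,0,0,0.084,0,0,0,0,0,0.084,0,0,0]'

```text
t: 20.65
tcp_pos: [0.4363, -0.1813, 0.0123]
tool_rot: [0.707, 0.707, 0.0, 0.0]
force: [0.2, 0.0, -0.2]
finger_gap: 1.006
gripper_force: 0.0
```

step_arm --commands '[0,0,0,0,0,0,0,0,0,0,0,0,0,0,0,0,0,0,0,0,0,0,0,0,0,0,0,0,0,0,0,0,0,0,0,0,0,0,0,0,0,0,0,0,0,0,0,0,0,0,0,0,0,0,0,0,0,0,0,0]' --jaw 0

```text
t: 21.65
tcp_pos: [0.4362, -0.1813, 0.0125]
tool_rot: [0.707, 0.707, 0.0, 0.001]
force: [-0.7, 0.1, 5.9]
finger_gap: 0.716
gripper_force: 32.8
```

step_arm --commands '[0,0,-0.005,0,0,0,0,0,-0.02,0,0,0,0,0,-0.045,0,0,0,-0.001,0.003,-0.07,0,0,0,-0.005,0.018,-0.09,0,0,0,-0.012,0.042,-0.1,0,0,-2,-0.02,0.072,-0.1,0,0,-4,-0.029,0.103,-0.1,0,0,-6,-0.038,0.134,-0.1,0,0,-8,-0.045,0.158,-0.1,0,0,-8.4]'

```text
t: 22.65
tcp_pos: [0.5954, -0.2266, 0.112]
tool_rot: [0.653, 0.757, 0.0, 0.0]
force: [-0.3, -0.2, -1.7]
finger_gap: 0.708
gripper_force: 33.0
```

```bash
python3 s.py
```

```text
22.65 [ 0.5954 -0.2266  0.112 ] 98.42 [-0.3 -0.2 -1.7] [-0.539  0.688  1.499  0.     0.953 -0.686] 0.6473
```

step_arm --commands '[-0.005,0.012,0,0,0,0,-0.0076,0.0176,0.003,0,0,0,-0.0076,0.0176,0.015,0,0,0,-0.0076,0.0176,0.032,0,0,0,-0.0076,0.0176,0.05,0,0,0,-0.0076,0.0176,0.066,0,0,0,-0.0076,0.0176,0.079,0,0,0,-0.0076,0.0176,0.087,0,0,0,-0.0076,0.0176,0.09,0,0,0,-0.0076,0.0176,0.091,0,0,0]'

```text
t: 23.65
tcp_pos: [0.6124, -0.2312, 0.0207]
tool_rot: [0.654, 0.757, 0.0, -0.0]
force: [-0.0, -1.0, -0.9]
finger_gap: 0.712
gripper_force: 33.0
```

step_arm --commands '[0,0,0.0007,0,0,0,0,0,0.0014,0,0,0,0,0,0.0021,0,0,0,0,0,0.0027,0,0,0,0,0,0.0032,0,0,0,0,0,0.0036,0,0,0,0,0,0.004,0,0,0,0,0,0.0042,0,0,0,0,0,0.0042,0,0,0,0,0,0.0042,0,0,0]'

```text
t: 24.65
tcp_pos: [0.6124, -0.2311, 0.0167]
tool_rot: [0.654, 0.757, 0.0, -0.0]
force: [0.5, -0.0, -1.4]
finger_gap: 0.71
gripper_force: 33.2
```

step_arm --commands '[0,0,0.0002,0,0,0,0,0,0.0004,0,0,0,0,0,0.0006,0,0,0,0,0,0.0008,0,0,0,0,0,0.0008,0,0,0,0,0,0.0008,0,0,0,0,0,0.0008,0,0,0,0,0,0.0008,0,0,0,0,0,0.0008,0,0,0,0,0,0.0008,0,0,0]'

```text
t: 25.65
tcp_pos: [0.6124, -0.2312, 0.0166]
tool_rot: [0.654, 0.757, 0.0, 0.0]
force: [-1.5, 1.6, 4.8]
finger_gap: 0.713
gripper_force: 33.8
```

step_arm --commands '[0,0,0,0,0,0,0,0,0,0,0,0,0,0,0,0,0,0,0,0,0,0,0,0,0,0,0,0,0,0,0,0,-0.005,0,0,0,0,0,-0.025,0,0,0,0,0,-0.06,0,0,0,0,0,-0.1,0,0,0,0,0,-0.125,0,0,0]' --jaw 95

```text
t: 26.65
tcp_pos: [0.6136, -0.2318, 0.1443]
tool_rot: [0.654, 0.757, 0.0, 0.002]
force: [-0.2, 0.0, 0.3]
finger_gap: 0.948
gripper_force: 0.0
```

step_arm --commands '[0.012,-0.005,-0.005,0,0,0,0.042,-0.017,-0.01,0,0,1,0.084,-0.033,-0.01,0,0,2.5,0.129,-0.051,-0.01,0,0,4,0.174,-0.069,-0.01,0,0,5.5,0.219,-0.087,-0.01,0,0,7,0.262,-0.104,-0.01,0,0,8.4,0.295,-0.117,-0.01,0,0,8.4,0.31,-0.1235,-0.01,0,0,8.4,0.31,-0.1235,-0.01,0,0,8.4]' --jaw 82

```text
t: 27.65
tcp_pos: [0.4424, 0.0594, 0.1503]
tool_rot: [0.706, 0.708, -0.001, -0.001]
force: [-0.3, -0.2, 0.2]
finger_gap: 0.822
gripper_force: 0.0
```

step_arm --commands '[0,0,0.005,0,0,0,0,0,0.015,0,0,0,0,0,0.03,0,0,0,0,0,0.048,0,0,0,0,0,0.063,0,0,0,0,0,0.074,0,0,0,0,0,0.08,0,0,0,0,0,0.08,0,0,0,0,0,0.08,0,0,0,0,0,0.08,0,0,0]'

```text
t: 28.65
tcp_pos: [0.4456, 0.0575, 0.0714]
tool_rot: [0.707, 0.707, 0.0, 0.001]
force: [0.3, -0.1, -0.6]
finger_gap: 0.82
gripper_force: 0.0
```

```bash
python3 - <<'E'
from h import *
d=manip.snapshot('scene')
cv2.imwrite('pics/c.png',cv2.resize(d['pixels'][80:280,160:400],None,fx=3,fy=3))
E
python3 s.py
```

```text
28.7 [0.4456 0.0575 0.0715] 89.97 [-0.6 -1.1 -0.5] [-0.121  0.592  2.001 -0.     0.546 -0.121] 0.0027
```

View pics/c.png

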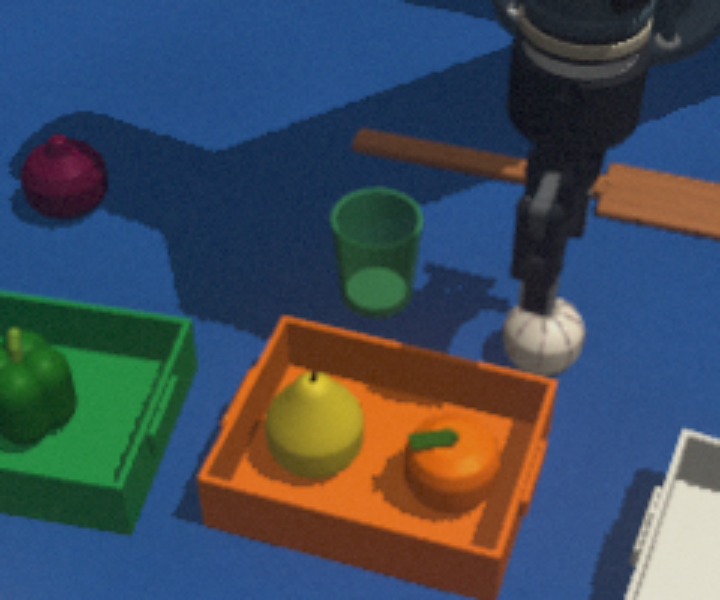

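The crop shows the pepper upright in the green tier (30,385) and the gripper above the garlic (543,335), clear of the orange tier. I descend and grip.

step_arm --commands '[0,0,0.008,0,0,0,0,0,0.02,0,0,0,0,0,0.035,0,0,0,0,0,0.048,0,0,0,0,0,0.058,0,0,0,0,0,0.063,0,0,0,0,0,0.065,0,0,0,0,0,0.065,0,0,0,0,0,0.065,0,0,0,0,0,0.065,0,0,0]'

```text
t: 29.7
tcp_pos: [0.4454, 0.0576, 0.0063]
tool_rot: [0.707, 0.707, 0.0, 0.0]
force: [0.2, 0.1, 1.0]
finger_gap: 0.818
gripper_force: 0.0
```

step_arm --commands '[0,0,0,0,0,0,0,0,0,0,0,0,0,0,0,0,0,0,0,0,0,0,0,0,0,0,0,0,0,0,0,0,0,0,0,0,0,0,0,0,0,0,0,0,0,0,0,0,0,0,0,0,0,0,0,0,0,0,0,0]' --jaw 0

```text
t: 30.7
tcp_pos: [0.4453, 0.0576, 0.0064]
tool_rot: [0.707, 0.707, 0.0, 0.0]
force: [-0.6, 0.3, 5.9]
finger_gap: 0.589
gripper_force: 31.1
```

step_arm --commands '[0,0,-0.005,0,0,0,0,0,-0.02,0,0,0,0,0,-0.045,0,0,0,0.004,0.004,-0.072,0,0,0,0.017,0.016,-0.095,0,0,0,0.038,0.037,-0.107,0,0,0.5,0.065,0.063,-0.11,0,0,1,0.093,0.09,-0.11,0,0,1.5,0.119,0.115,-0.11,0,0,2,0.138,0.134,-0.11,0,0,2.3]'

```text
t: 31.7
tcp_pos: [0.5804, 0.1973, 0.1162]
tool_rot: [0.721, 0.693, 0.0, 0.0]
force: [0.6, -0.1, -1.1]
finger_gap: 0.585
gripper_force: 31.7
```

step_arm --commands '[0.0088,0.0084,0,0,0,0,0.0088,0.0084,0.002,0,0,0,0.0088,0.0084,0.012,0,0,0,0.0088,0.0084,0.03,0,0,0,0.0088,0.0084,0.05,0,0,0,0.0088,0.0084,0.069,0,0,0,0.0088,0.0084,0.084,0,0,0,0.0088,0.0084,0.094,0,0,0,0.0088,0.0084,0.099,0,0,0,0.0088,0.0084,0.101,0,0,0]'

```text
t: 32.7
tcp_pos: [0.5877, 0.2037, 0.0145]
tool_rot: [0.721, 0.692, -0.0, -0.0]
force: [-0.3, -0.1, -0.9]
finger_gap: 0.588
gripper_force: 31.7
```

```bash
python3 s.py
```

```text
32.7 [0.5877 0.2037 0.0145] 87.65 [-0.3 -0.1 -0.9] [ 0.154  0.819  1.575 -0.     0.749  0.195] 0.032
```

step_arm --commands '[0,0,0.0008,0,0,0,0,0,0.0016,0,0,0,0,0,0.0024,0,0,0,0,0,0.003,0,0,0,0,0,0.0035,0,0,0,0,0,0.0038,0,0,0,0,0,0.0041,0,0,0,0,0,0.0043,0,0,0,0,0,0.0043,0,0,0,0,0,0.0043,0,0,0]'

```text
t: 33.7
tcp_pos: [0.588, 0.2039, 0.0106]
tool_rot: [0.721, 0.693, -0.0, -0.0]
force: [0.4, 0.5, -1.5]
finger_gap: 0.592
gripper_force: 31.7
```

step_arm --commands '[0,0,0.0002,0,0,0,0,0,0.0004,0,0,0,0,0,0.0006,0,0,0,0,0,0.0008,0,0,0,0,0,0.0008,0,0,0,0,0,0.0008,0,0,0,0,0,0.0008,0,0,0,0,0,0.0008,0,0,0,0,0,0.0008,0,0,0,0,0,0.0008,0,0,0]'

```text
t: 34.7
tcp_pos: [0.588, 0.2039, 0.0105]
tool_rot: [0.721, 0.693, 0.0, 0.0]
force: [-2.2, 0.3, 5.2]
finger_gap: 0.59
gripper_force: 32.3
```

step_arm --commands '[0,0,0,0,0,0,0,0,0,0,0,0,0,0,0,0,0,0,0,0,0,0,0,0,0,0,0,0,0,0,0,0,-0.005,0,0,0,0,0,-0.025,0,0,0,0,0,-0.06,0,0,0,0,0,-0.1,0,0,0,0,0,-0.13,0,0,0]' --jaw 86

```text
t: 35.7
tcp_pos: [0.5886, 0.2041, 0.1424]
tool_rot: [0.721, 0.693, 0.001, 0.001]
force: [0.2, 0.2, 0.6]
finger_gap: 0.859
gripper_force: 0.0
```

step_arm --commands '[-0.012,-0.004,-0.005,0,0,0,-0.046,-0.014,-0.01,0,0,0,-0.09,-0.027,-0.01,0,0,0,-0.135,-0.04,-0.01,0,0,0,-0.18,-0.054,-0.01,0,0,0,-0.225,-0.067,-0.01,0,0,0,-0.27,-0.08,-0.01,0,0,0,-0.315,-0.094,-0.01,0,0,-1,-0.36,-0.107,-0.01,0,0,-2,-0.405,-0.12,-0.01,0,0,-2.3]' --jaw 100

```text
t: 36.7
tcp_pos: [0.4497, -0.1973, 0.1493]
tool_rot: [0.707, 0.707, -0.0, -0.001]
force: [0.5, -1.2, -0.1]
finger_gap: 1.0
gripper_force: 0.0
```

step_arm --commands '[-0.04,-0.012,0,0,0,0,-0.075,-0.023,0,0,0,0,-0.101,-0.031,0,0,0,0,-0.1165,-0.0355,0,0,0,0,-0.1165,-0.0355,0.01,0,0,0,-0.1165,-0.0355,0.027,0,0,0,-0.1165,-0.0355,0.046,0,0,0,-0.1165,-0.0355,0.06,0,0,0,-0.1165,-0.0355,0.068,0,0,0,-0.1165,-0.0355,0.07,0,0,0]'

```text
t: 37.7
tcp_pos: [0.4155, -0.3102, 0.0784]
tool_rot: [0.707, 0.707, 0.0, -0.002]
force: [-0.1, -0.1, -0.8]
finger_gap: 1.003
gripper_force: 0.0
```

step_arm --commands '[-0.0015,-0.0045,0,0,0,0,-0.0015,-0.0045,0.008,0,0,0,-0.0015,-0.0045,0.02,0,0,0,-0.0015,-0.0045,0.035,0,0,0,-0.0015,-0.0045,0.05,0,0,0,-0.0015,-0.0045,0.062,0,0,0,-0.0015,-0.0045,0.069,0,0,0,-0.0015,-0.0045,0.0715,0,0,0,-0.0015,-0.0045,0.0715,0,0,0,-0.0015,-0.0045,0.0715,0,0,0]'

```text
t: 38.7
tcp_pos: [0.4117, -0.314, 0.0086]
tool_rot: [0.707, 0.707, -0.0, 0.0]
force: [1.0, 0.4, 0.4]
finger_gap: 1.001
gripper_force: 0.0
```

step_arm --commands '[0,0,0,0,0,0,0,0,0,0,0,0,0,0,0,0,0,0,0,0,0,0,0,0,0,0,0,0,0,0,0,0,0,0,0,0,0,0,0,0,0,0,0,0,0,0,0,0,0,0,0,0,0,0,0,0,0,0,0,0]' --jaw 0

```text
t: 39.7
tcp_pos: [0.4118, -0.3141, 0.009]
tool_rot: [0.707, 0.707, -0.0, 0.001]
force: [-0.2, 0.5, 5.9]
finger_gap: 0.708
gripper_force: 32.7
```

step_arm --commands '[0,0,-0.005,0,0,0,0,0,-0.02,0,0,0,0,0,-0.045,0,0,0,0.004,0.001,-0.075,0,0,0,0.018,0.005,-0.103,0,0,0,0.044,0.013,-0.122,0,0,0,0.08,0.024,-0.13,0,0,0,0.12,0.036,-0.13,0,0,0,0.16,0.047,-0.13,0,0,0,0.2,0.059,-0.13,0,0,0]'

```text
t: 40.7
tcp_pos: [0.4704, -0.1122, 0.1384]
tool_rot: [0.708, 0.707, -0.0, -0.0]
force: [0.2, -0.7, -2.1]
finger_gap: 0.707
gripper_force: 33.3
```

step_arm --commands '[0.04,0.012,0,0,0,0,0.08,0.024,0,0,0,0,0.12,0.036,0,0,0,0,0.16,0.047,0,0,0,0,0.2,0.059,0,0,0,0,0.24,0.071,0,0,0,0,0.28,0.083,0,0,0,0.8,0.32,0.095,0,0,0,1.6,0.352,0.104,0,0,0,2.3,0.374,0.111,0,0,0,2.3]'

```text
t: 41.7
tcp_pos: [0.5815, 0.2626, 0.1379]
tool_rot: [0.721, 0.693, -0.0, -0.0]
force: [0.1, -1.1, -1.2]
finger_gap: 0.708
gripper_force: 33.3
```

```bash
python3 - <<'E'
from h import *
d=manip.snapshot('scene')
cv2.imwrite('pics/d.png',cv2.resize(d['pixels'][100:340,200:530],None,fx=2.4,fy=2.4))
E
python3 s.py
```

```text
41.75 [0.5829 0.2655 0.1382] 87.84 [ 1.8  2.6 -1.8] [0.252 0.657 1.476 0.003 1.006 0.288] 0.0625
```

View pics/d.png

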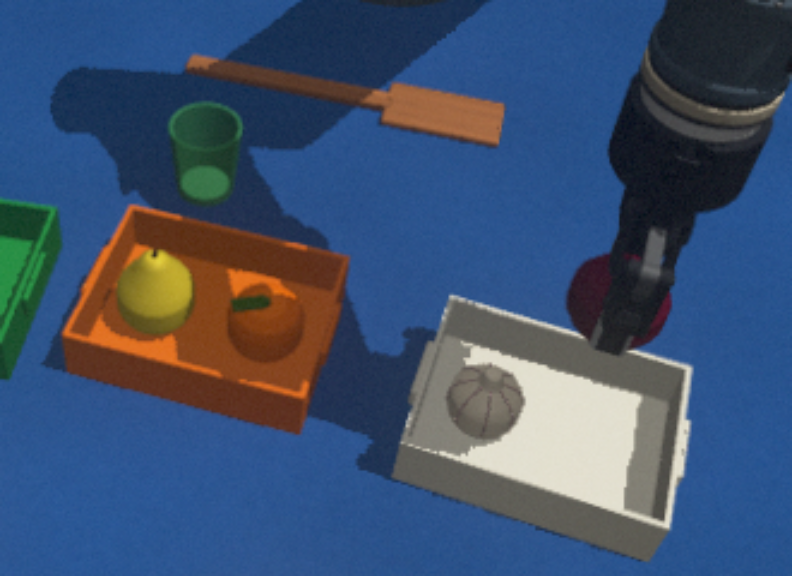

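The crop shows the garlic upright in the white tier (485,400) and the onion held above the empty right half. I finish the approach and descend.

step_arm --commands '[0.016,0.005,0,0,0,0,0.029,0.008,0,0,0,0,0.029,0.008,0.008,0,0,0,0.029,0.008,0.026,0,0,0,0.029,0.008,0.05,0,0,0,0.029,0.008,0.074,0,0,0,0.029,0.008,0.095,0,0,0,0.029,0.008,0.109,0,0,0,0.029,0.008,0.117,0,0,0,0.029,0.008,0.12,0,0,0]'

```text
t: 42.75
tcp_pos: [0.5906, 0.2882, 0.0174]
tool_rot: [0.721, 0.692, -0.001, -0.0]
force: [-0.2, -0.1, -2.4]
finger_gap: 0.701
gripper_force: 33.2
```

step_arm --commands '[0,0,0.0006,0,0,0,0,0,0.0012,0,0,0,0,0,0.0018,0,0,0,0,0,0.0024,0,0,0,0,0,0.003,0,0,0,0,0,0.0034,0,0,0,0,0,0.0037,0,0,0,0,0,0.004,0,0,0,0,0,0.004,0,0,0,0,0,0.004,0,0,0]'

```text
t: 43.75
tcp_pos: [0.591, 0.2887, 0.0143]
tool_rot: [0.721, 0.693, -0.0, -0.0]
force: [-0.5, 0.2, -1.9]
finger_gap: 0.702
gripper_force: 33.2
```

Contact is expected at about z = 0.013.

step_arm --commands '[0,0,0.0003,0,0,0,0,0,0.0006,0,0,0,0,0,0.0009,0,0,0,0,0,0.0012,0,0,0,0,0,0.0014,0,0,0,0,0,0.0016,0,0,0,0,0,0.0016,0,0,0,0,0,0.0016,0,0,0,0,0,0.0016,0,0,0,0,0,0.0016,0,0,0]'

```text
t: 44.75
tcp_pos: [0.591, 0.2888, 0.0131]
tool_rot: [0.721, 0.693, 0.0, 0.0]
force: [-0.7, -0.1, 4.0]
finger_gap: 0.708
gripper_force: 33.8
```

step_arm --commands '[0,0,0,0,0,0,0,0,0,0,0,0,0,0,0,0,0,0,0,0,0,0,0,0,0,0,0,0,0,0,0,0,-0.005,0,0,0,0,0,-0.025,0,0,0,0,0,-0.06,0,0,0,0,0,-0.1,0,0,0,0,0,-0.13,0,0,0]' --jaw 95

```text
t: 45.75
tcp_pos: [0.5917, 0.289, 0.1454]
tool_rot: [0.721, 0.693, 0.001, 0.001]
force: [-0.4, -0.0, 0.7]
finger_gap: 0.949
gripper_force: 0.0
```

step_arm --commands '[0,-0.015,-0.01,0,0,0,0,-0.04,-0.02,0,0,0,0,-0.075,-0.03,0,0,0,0,-0.11,-0.04,0,0,0,0,-0.14,-0.05,0,0,0,0,-0.16,-0.05,0,0,0,0,-0.17,-0.05,0,0,0,0,-0.17,-0.05,0,0,0,0,-0.17,-0.05,0,0,0,0,-0.17,-0.05,0,0,0]'

```text
t: 46.75
tcp_pos: [0.4223, 0.2957, 0.1924]
tool_rot: [0.722, 0.692, 0.0, 0.0]
force: [0.2, -0.2, 0.7]
finger_gap: 0.948
gripper_force: 0.0
```

```bash
python3 - <<'E'
from h import *
d=manip.snapshot('scene'); cv2.imwrite('pics/e.png',d['pixels'][80:340,80:520].repeat(1,0))
E
python3 s.py
```

```text
46.8 [0.4224 0.2956 0.1924] 87.62 [ 0.4 -0.2  0.1] [ 0.394  0.435  1.747 -0.     0.959  0.435] 0.0036
```

View pics/e.png

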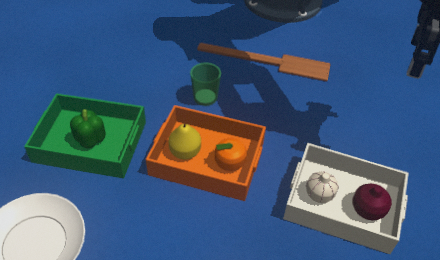

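The picture shows all five upright in their tiers: pepper (88,128), pear (184,142), mandarin (232,152), garlic (323,185) and onion (372,200). The tumbler (206,82) is where it was. I hand the job in.

```bash
python3 -c "
from station import manip
print(manip.sign_off())"
```

```text
the job is handed in; nothing more can be done
None
```

All five pieces stand upright in their tiers (mandarin and pear in orange, pepper in green, garlic and onion in white), the tumbler and tiers look unmoved in the last picture, and I handed the job in at about 47 s of the 128 s limit.

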